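# Pop the sprung lid of the thread box and set out the spool

### The arm

A 6-joint arm with a two-finger parallel gripper is mounted at the origin on a cart in front of the work surface, level with it; the furniture and walls round the work are solid. World frame = base frame: x ahead of the robot, y to its left, z up, the work surface at z = 0. Lengths are in mm, angles in rad, forces in N, time in s.
With the tool pointing down it reaches from about 400 to 825 mm from the base axis. Payload 7 kg.
Tool frame: the origin (TCP) lies at the very end of the fingers, on their centre line; the grasp point (between the pads) lies 19 mm behind it; z points along the fingers, y is the line along which they close (so a half turn about z gives the same grasp; the last joint's range is limited). The gripper opens to 88 mm and grips with 3 to 60 N. Pads are 19 mm wide; open, the fingers measure 130 mm over their backs; the gripper's body (78 mm by 193 mm) begins 47 mm behind the grasp point.
Start: joints at [-0.906, 0.359, 0.012, 0, -1.224, -0.288], TCP at [248.336, -627.634, 226.561] pointing down, gripper open.
Joint ranges: [-3.07, 3.07], [-1.43, 2.12], [-1.02, 1.25], [-3.03, 1.67], [-3.05, -0], [-3.03, 3.03]. Speed limits (rad/s): [2.39, 2.39, 3.01, 3.14, 3.14, 3.14].

### API

Orientations are given as a unit quaternion [x, y, z, w].
In Python, from plant import bot gives the robot as it stands. Calls block until the motion is done:
- bot.move_ptp(position, orientation): joint-space move of the TCP to a pose.
- bot.line_to(position, velocity=150, ori=None): straight line of the TCP; ori=None keeps the orientation; velocity is the mean speed in mm/s.
- bot.move_joints(angles): joint-space move.
- bot.move_gripper(opening, force=None): finger opening in mm; force is the grip in N (None keeps the last); returns when the fingers have stopped.
- bot.pause(seconds).
- bot.solve_ik(position, orientation): joint angles nearest the present ones, or None.
- bot.read_state(): the state.
- bot.camera(name): name is "scene" or "top" or "wrist"; returns the picture (384x512x3 uint8, red, green, blue); there is no depth.
- bot.get_calibration(name): a dict with "fx", "fy", "cx", "cy" (pixels), "view" (4x4, takes a point from world to camera coordinates); the wrist camera has in their place "T_tool_cam" (4x4, takes a point from camera to tool coordinates, whose origin is the TCP and whose axes are the flange's). Camera axes: x right, y up, looking along -z (the intrinsics and any distortion apply to the point x, -y, -z); pixel columns grow to the right and rows downward; lengths in mm; the calibration is good to about 2 mm. A picture is of the moment at which its call begins: read the wrist's pose just before it. get_calibration takes no time and is no camera call.
A pose or a line that the arm cannot do raises bot.Unreachable and nothing moves.
- bot.close_job(): hands the job in; it is judged then, once.
The state is a dict: "t": time; "joint_pos": joint angles; "qvel": joint speeds; "tau": joint torques, N m; "tcp_pos": TCP position; "eef_rot": TCP orientation; "contact_force": force on the tool from outside, world axes, zero at the start; "moment": the same for the moment, N m; "width": finger opening in mm; "finger_force": force on a finger pad.
Only numpy, scipy, OpenCV 4.12 (cv2) and the standard library are available. Lean on these libraries where they do the work, as an engineer would, in place of code of your own. Each camera call takes 0.05 s, during which the arm holds its last target. There are 200 camera calls.

### The job

Press the damped latch button on the front of the thread box slowly and gently until the sprung lid lets go, and let the lid swing fully open by itself without touching it. Then take the spool of thread out of the box and stand it upright in the small round steel dish on the other table, setting it down rather than dropping it. Leave the other things alone.

Things in the scene. Friction and masses are not known exactly. Their poses are not given: they have to be found in the camera images.
- thread_box: low white box, 185 x 140 mm in plan, fixed to the left-hand table, under a grey cap-shaped lid (120 x 140 mm, closed top 73 mm above the table). Origin: underside, centre of the 120 x 140 mm tray; x from latch to hinge, y along the box, z up. Tray walls 25 mm high, 4 mm thick. Push on it (button and lid included) with less than 18 N.
- box_floor (a point): centre of the tray's floor, 4 mm above the table, axes as the box. From 60 to 125 mm in front of it (box -x) is a ledge 25 mm high, which bears the white latch housing, 50 x 60 mm, top 41 mm above the table, with the black push button on top.
- latch_spot (a point): on the axis of the round button (24 mm across), level with the housing's top: 98 mm before the box origin, 41 mm above the table. The top of the resting button is 12 to 32 mm above this point (differs each time: feel for it). It goes straight down 7.5 mm to a hard stop; at 6 mm the catch frees the lid. Keep it down until the lid begins to rise; it returns by itself.
- button_axis (a point): the same axis, 15 mm above latch_spot (not the button's top). Pushing the button takes about 2 N to start, 5.7 N at 6 mm and 6.6 N at 7.5 mm, and, as it is oil-damped, 0.8 N more for every mm/s of pressing speed: a quick push makes a high force and may break it (18 N).
- lid (a joint): angle of the grey lid, rad: 0 closed and latched, 1.8 fully open. Once freed it springs up and back, away from the button, in about 1 s and stays open; its front corners sweep a 130 mm arc about the hinge. Not to be touched before it is open (over 1.5).
- lid_hinge (a point): middle of the lid's hinge line, which runs along the box's y axis, on the far rim: 60 mm behind the box origin and 25 mm above the table.
- spool: spool of black thread with brown ends, 35 mm diameter, 55 mm high, about 35 g, standing upright on the floor of the box under the lid. Origin: centre of its underside, z up along its axis. With the lid open its upper 34 mm stand above the tray walls; grip it there across its diameter, best with the fingers closing along the box's y axis.
- spool_dish: round dark steel dish fixed to the right-hand table, 60 mm across, 10 mm high, with an inner floor 4 mm above its origin and about 48 mm across. Origin: centre of its underside, z up.
- oil_bottle: bystander: white oil bottle with a spout, 46 mm wide, 128 mm high, standing to the left of the box. Origin: centre of its underside.
- tailor_chalk: bystander: white triangle of tailor's chalk, 40 mm, 7 mm thick, lying to the left of the latch. Origin: centre of its underside.
- seam_ripper: bystander: seam ripper with a blue handle, 110 mm long, 9 mm thick, lying to the right of the dish. Origin: centre of its underside.
Mind the look-alikes: they are no part of the job. Of the things that look like the spool_dish, take the one that is farthest to the robot's left at the start.

How it is judged:
By the outcome, as a careful person would: the job done as asked, in the order asked, and still so for the second after the job is handed in, with the robot touching nothing.
It also fails if it takes over 69 s, if anything falls off the work surface, if the arm or the gripper's body presses on something with over 40 N, if the wrist force passes 120 N, or if a joint passes its speed limit or range.

## Working session

There is one attempt and no reset: what is moved stays moved. The work goes in short steps, each a Python script; the robot and the scene stay as the last script left them, time stands still between calls to the robot, and variables do not carry over. Pictures are saved under pics/ and viewed, at most 10 in all, crops included, and the job is handed in when it is done.

```bash
ls; mkdir -p pics
python3 - <<'E'
from plant import bot
import cv2,numpy as np
for n in("scene","top"):
    cv2.imwrite(f"pics/{n}0.png",cv2.cvtColor(bot.camera(n),cv2.COLOR_RGB2BGR))
    print(n,bot.get_calibration(n))
print(bot.get_calibration("wrist"))
s=bot.read_state();print(s)
E
```

```text
pics
scene {'fx': 428.54338397101566, 'fy': 428.54338397101566, 'cx': 252.2909707667938, 'cy': 199.43284705440544, 'view': array([[-5.28104638e-01, -8.49152913e-01, -6.69491363e-03,
         2.95853515e+02],
       [ 6.11559387e-01, -3.85786814e-01,  6.90770332e-01,
        -3.35578961e+02],
       [-5.89152449e-01,  3.60704679e-01,  7.23043240e-01,
        -1.27368481e+03],
       [ 0.00000000e+00,  0.00000000e+00,  0.00000000e+00,
         1.00000000e+00]])}
top {'fx': 451.3346164451643, 'fy': 451.3346164451643, 'cx': 259.36350227668606, 'cy': 190.41737428558062, 'view': array([[ 2.35718261e-02, -9.99585755e-01, -1.65132731e-02,
         4.99559632e+01],
       [ 9.95053485e-01,  2.18640708e-02,  9.69047167e-02,
        -5.02179184e+02],
       [-9.65035270e-02, -1.87158111e-02,  9.95156665e-01,
        -1.58547768e+03],
       [ 0.00000000e+00,  0.00000000e+00,  0.00000000e+00,
         1.00000000e+00]])}
{'fx': 307.55129891007164, 'fy': 307.55129891007164, 'cx': 256.3147092304997, 'cy': 192.0358273484499, 'T_tool_cam': array([[ 6.45504777e-04,  9.68111157e-01,  2.50520199e-01,
  
[... 274 characters left out ...]
00]])}
{'t': 0.1, 'joint_pos': array([-9.05899455e-01,  3.59337906e-01,  1.11317449e-02, -3.06915689e-04,
       -1.22409751e+00, -2.88097774e-01]), 'qvel': array([-0.00096993, -0.00139267,  0.00162126,  0.00185457, -0.0017762 ,
        0.00148752]), 'tau': array([-1.04226827e-03, -5.84162199e+01,  2.93752849e+01,  7.01546565e+00,
        1.01941256e-02, -6.34711841e-05]), 'tcp_pos': array([ 248.16927893, -627.24318502,  225.69387013]), 'eef_rot': array([-1.87235620e-01,  9.82314733e-01,  7.35898315e-04, -2.17471194e-04]), 'contact_force': array([ 0.14876056,  0.39704924, -0.41319712]), 'moment': array([ 0.02103444, -0.02060666,  0.0122814 ]), 'finger_force': 0.0, 'width': 87.67847683148462}
```

View pics/scene0.png

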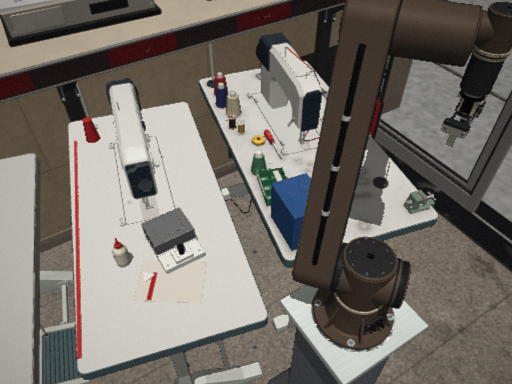

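View pics/top0.png

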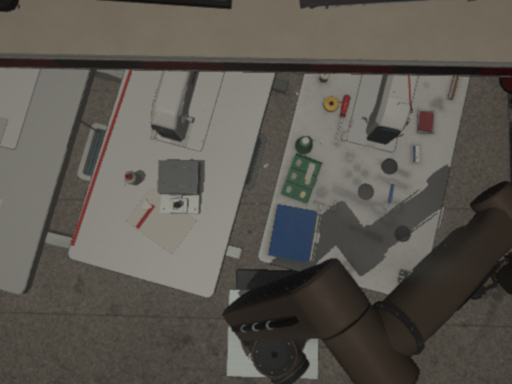

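The top view shows the box: lid at about (179,177), housing (180,204), button (180,203). There are three dark discs at (366,191), (390,165) and (403,233). The leftmost is (366,191), and it has the blue ripper (391,193) on its right. I'll check both areas in one enlarged crop.

```bash
cat > h.py <<'E'
import numpy as np,cv2
from plant import bot
def ray(n,u,v,T=None):
    c=bot.get_calibration(n)
    d=np.array([(u-c["cx"])/c["fx"],-(v-c["cy"])/c["fy"],-1])
    if n=="wrist": M=T@c["T_tool_cam"]
    else: M=np.linalg.inv(c["view"])
    return M[:3,3],M[:3,:3]@d
def atz(n,u,v,z,T=None):
    o,d=ray(n,u,v,T); return o+d*(z-o[2])/d[2]
def proj(n,p,T=None):
    c=bot.get_calibration(n)
    V=np.linalg.inv(T@c["T_tool_cam"]) if n=="wrist" else c["view"]
    q=V[:3,:3]@np.array(p,float)+V[:3,3]
    return np.array([c["cx"]+c["fx"]*q[0]/-q[2],c["cy"]-c["fy"]*q[1]/-q[2]])
def pose(s=None):
    from scipy.spatial.transform import Rotation as R
    s=s or bot.read_state();T=np.eye(4);T[:3,:3]=R.from_quat(s["eef_rot"]).as_matrix();T[:3,3]=s["tcp_pos"];return T
def quat(yaw): # tool z down; tool x axis at yaw in world
    from scipy.spatial.transform import Rotation as R
    c,s=np.cos(yaw),np.sin(yaw)
    return R.from_matrix(np.array([[c,s,0],[s,-c,0],[0,0,-1]])).as_quat()
def save(n,f):
    im=bot.camera(n);cv2.imwrite(f,cv2.cvtColor(im,cv2.COLOR_RGB2BGR));return im
E
python3 - <<'E'
from h import *
im=cv2.imread("pics/top0.png")
a=cv2.resize(im[150:230,110:220],None,fx=4.5,fy=4.5,interpolation=cv2.INTER_CUBIC)[:360,:]
b=cv2.resize(im[145:250,340:430],None,fx=3.4,fy=3.4,interpolation=cv2.INTER_CUBIC)
b=cv2.resize(im[145:250,340:430],(300,350),interpolation=cv2.INTER_CUBIC)
o=np.zeros((360,800,3),np.uint8);o[:360,:495]=a;o[:350,500:800]=b
cv2.imwrite("pics/crop.png",o)
for p in[(366,191),(390,165),(403,233)]:print(atz("top",*p,10))
print(atz("top",180,203,60),atz("top",179,177,73), np.array(bot.read_state()["joint_pos"]))
print(pose())
E
```

```text
[ 508.65028039 -320.77979309   10.        ]
[ 604.68117557 -406.83854449   10.        ]
[ 361.73134322 -451.69729353   10.        ]
[447.30163827 336.64052448  60.        ] [537.00380607 341.28570294  73.        ] [-9.05899455e-01  3.59337906e-01  1.11317449e-02 -3.06915689e-04
 -1.22409751e+00 -2.88097774e-01]
[[-9.29885551e-01 -3.67848296e-01 -7.02823070e-04  2.48169279e+02]
 [-3.67848936e-01  9.29884562e-01  1.36433081e-03 -6.27243185e+02]
 [ 1.51677561e-04  1.52720422e-03 -9.99998822e-01  2.25693870e+02]
 [ 0.00000000e+00  0.00000000e+00  0.00000000e+00  1.00000000e+00]]
```

View pics/crop.png

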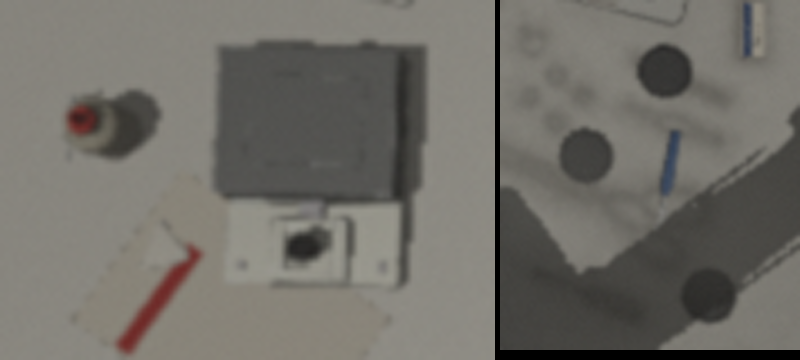

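Run:
```python
from h import *
cr=lambda x,y:(110+x/4.5,150+y/4.5)
for p,z in[((218,46),73),((400,46),73),((397,196),73),((218,194),73),((224,284),25),((403,286),25),((303,246),63)]:print(p,atz("top",*cr(*p),z)[:2].round(1))
b=atz("top",*cr(303,246),63)
q=quat(np.pi)
print(b,bot.solve_ik([b[0],b[1],240],q))
bot.move_ptp([b[0],b[1],240],q)
s=bot.read_state();np.save("T1.npy",pose(s));save("wrist","pics/w1.png")
print(s["t"],s["joint_pos"],s["tcp_pos"])
```

```text
(218, 46) [594.5 415.8]
(400, 46) [597.5 274.1]
(397, 196) [480.7 272.1]
(218, 194) [479.1 410.5]
(224, 284) [411.9 414.2]
(403, 286) [413.5 272.2]
(303, 246) [441.1 345.1]
[441.08573577 345.13235663  63.        ] [ 1.01348867  0.1614525  -0.22453889  0.         -1.18480494 -2.58428499]
3.5583 [ 1.01256267e+00  1.61538251e-01 -2.24556166e-01  4.54526640e-05
 -1.18482680e+00 -2.58412138e+00] [441.41281518 344.70600637 239.95553249]
```

View pics/w1.png

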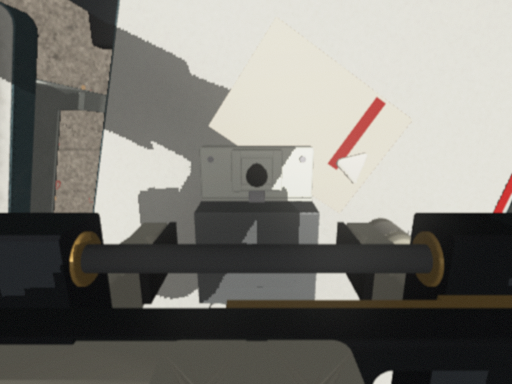

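The wrist view shows the button at (257,175), the front ledge edge running from (201,147) to (313,147), the housing at (232–283,150–192) and the chalk at (352,166), clear of it.

Run:
```python
from h import *
T=np.load("T1.npy")
for p,z in[((201,147),25),((313,147),25),((201,200),25),((196,211),73),((317,211),73),((232,150),41),((283,150),41),((257,175),55),((257,175),65),((257,175),73)]:print(p,z,atz("wrist",*p,z,T)[:2].round(1))
im=cv2.imread("pics/w1.png");cv2.imwrite("pics/w1c.png",cv2.resize(im[135:225,190:325],None,fx=5.5,fy=5.5,interpolation=cv2.INTER_CUBIC))
```

```text
(201, 147) 25 [414.6 278.1]
(313, 147) 25 [414.6 413.4]
(201, 200) 25 [481.2 275.1]
(196, 211) 73 [480.2 278. ]
(317, 211) 73 [480.1 412.4]
(232, 150) 41 [416.3 316.8]
(283, 150) 41 [416.3 375.9]
(257, 175) 55 [443.  345.8]
(257, 175) 65 [441.  345.7]
(257, 175) 73 [439.4 345.7]
```

View pics/w1c.png

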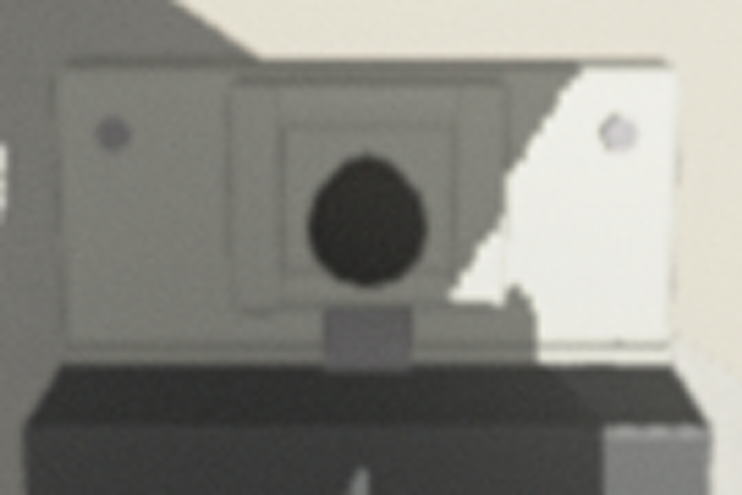

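Run:
```python
from h import *
X,Y=441.3,345.5
bot.move_gripper(0)
bot.line_to([X,Y,100],150); bot.line_to([X,Y,77],60); bot.pause(.2)
rd=lambda:(lambda s:(s["t"],s["contact_force"][2],s["tcp_pos"][2],s["contact_force"]))(bot.read_state())
f0=rd()[1];print("base",rd())
z=77;hit=None
while z>45:
    z-=1 if hit is None else .5
    bot.line_to([X,Y,z],4 if hit is None else 1.5)
    t,f,zz,_=rd();f-=f0
    if hit is None and f>1.2: hit=zz
    if hit is not None:
        print(round(t,2),z,round(zz,2),round(f,2))
        if f>11 or zz<hit-6.6:break
save("wrist","pics/w2.png");save("top","pics/t2.png")
for i in range(4):
    bot.pause(.25);print(rd())
save("top","pics/t3.png")
a=cv2.imread("pics/t2.png")[100:260,100:280];b=cv2.imread("pics/t3.png")[100:260,100:280]
print("diff",np.abs(a.astype(int)-b).mean())
cv2.imwrite("pics/t23.png",cv2.resize(np.hstack([a,b]),None,fx=2.2,fy=2.2))
```

```text
base (6.85, np.float64(0.08701562121477938), np.float64(77.28235154387494), array([-0.06443299,  0.00690332,  0.08701562]))
8.45 73 73.15 2.22
8.77 72.5 72.65 2.65
9.08 72.0 72.05 3.1
9.4 71.5 71.54 2.78
9.72 71.0 71.03 3.95
10.03 70.5 70.53 4.46
10.35 70.0 70.04 5.03
10.67 69.5 69.58 5.02
10.98 69.0 69.09 4.97
11.3 68.5 68.61 4.53
11.62 68.0 68.13 3.97
11.93 67.5 67.67 6.1
12.25 67.0 67.13 5.52
12.57 66.5 66.65 6.31
12.88 66.0 66.18 5.23
(13.2333, np.float64(5.261332703911195), np.float64(66.1113620536925), array([-0.56657632,  0.09931023,  5.2613327 ]))
(13.4833, np.float64(5.476969129130721), np.float64(66.0940360634901), array([-1.23409493, -0.33089521,  5.47696913]))
(13.7333, np.float64(6.308275592402852), np.float64(66.11352173372468), array([-0.45915935,  0.46058875,  6.30827559]))
(13.9833, np.float64(6.125234567563451), np.float64(66.08323230715988), array([-0.30668013, -0.050621  ,  6.12523457]))
diff 1.0310300925925926
```

View pics/t23.png

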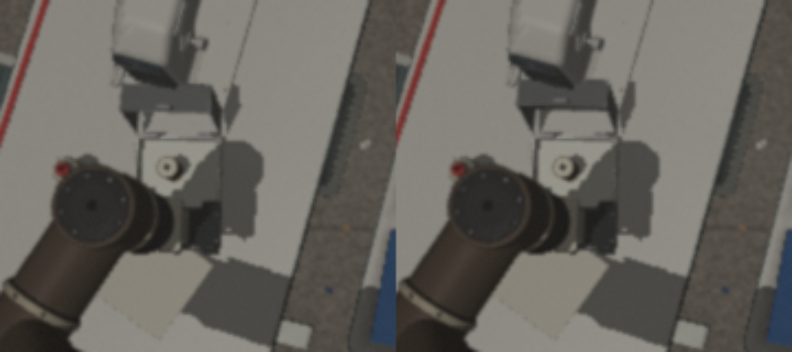

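The lid is fully open in both frames, and the spool top is at about (176,176) in the top image. Next I'll lift off, open the gripper and look at the spool from above.

Run:
```python
from h import *
p=atz("top",176.4,175.9,59);print(p)
bot.line_to([441.3,345.5,80],40); bot.line_to([441.3,345.5,200],200)
bot.move_gripper(60)
bot.line_to([p[0],p[1],200],150); bot.pause(.2)
s=bot.read_state();np.save("T2.npy",pose(s));save("wrist","pics/w3.png");print(s["t"],s["tcp_pos"],s["width"],proj("wrist",[p[0],p[1],59],pose(s)))
```

```text
[542.42365915 353.3987554   59.        ]
17.4083 [541.78199493 353.57834608 200.47606227] 59.71476763303755 [255.74146314 182.54840182]
```

View pics/w3.png

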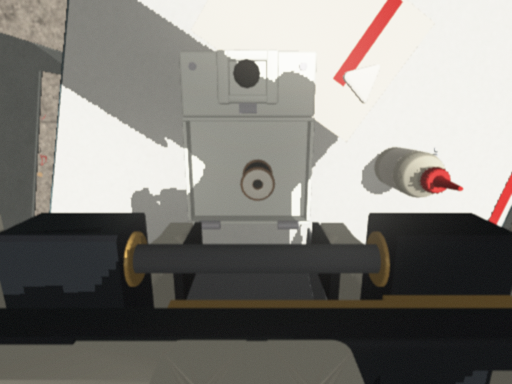

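The spool top is centred at (258,184). The bottle base is near (405,178), so I need to check its clearance from the gripper body.

Run:
```python
from h import *
T=np.load("T2.npy")
print(atz("wrist",258,184,59,T),atz("wrist",257.5,184,59,T))
for p in[(436,181),(462,188)]:print(p,atz("wrist",*p,115,T),atz("wrist",*p,128,T))
for u in(396,402):
  for z in(0,60,90):print(u,z,atz("wrist",u,180,z,T))
for z in (110,128):print("top tip",atz("top",110+82/4.5,150+120/4.5,z))
c=[(110+100/4.5,150+124/4.5)]
for z in(0,60,90):print("body",z,atz("top",*c[0],z))
```

```text
[543.90898871 355.6599204   59.        ] [543.90969769 355.15964019  59.        ]
(436, 181) [528.23827223 499.79539325 115.        ] [525.37202431 492.02014348 128.        ]
(462, 188) [534.05615106 521.88478841 115.        ] [530.87979879 512.93213055 128.        ]
396 0 [552.43994068 520.66697676   0.        ]
396 60 [539.40396386 492.79073964  60.        ]
396 90 [532.88597545 478.85262108  90.        ]
402 0 [552.42980959 527.82640715   0.        ]
402 60 [539.39552649 498.75325265  60.        ]
402 90 [532.87838495 484.2166754   90.        ]
top tip [529.86477478 507.33056332 110.        ]
top tip [527.67776314 501.68258557 128.        ]
body 0 [540.27791147 527.00581625   0.        ]
body 60 [533.096714   508.72639821  60.        ]
body 90 [529.50611527 499.58668919  90.        ]
```

Run:
```python
from h import *
X,Y=543.5,355.0
rd=lambda:(lambda s:(round(s["t"],2),s["tcp_pos"].round(1),s["contact_force"].round(2),round(s["width"],2),s["finger_force"]))(bot.read_state())
bot.line_to([X,Y,90],150);bot.line_to([X,Y,29.5],60);print(rd())
bot.move_gripper(25,12);print(rd())
bot.line_to([X,Y,45],30);bot.line_to([X,Y,150],150);print(rd())
bot.line_to([500,250,240],200);print(rd())
d=atz("top",366,191,10)
bot.move_ptp([d[0],d[1],240],quat(np.pi));bot.pause(.2);print(rd())
np.save("T3.npy",pose());save("wrist","pics/w4.png");print(d,proj("wrist",d,pose()))
```

```text
(19.5, array([543.8, 355.2,  29.9]), array([ 0.99, -0.23,  0.02]), 60.21, 0.0)
(20.04, array([543.6, 355.1,  29.7]), array([-0.53, -0.44,  0.53]), 34.21, 12.000177838490345)
(21.56, array([542.9, 354.6, 148.9]), array([ 1.21, -1.06,  0.7 ]), 34.27, 11.99988741078414)
(22.43, array([499.9, 250.3, 239.1]), array([-0.43,  0.58, -0.26]), 34.15, 11.999862788943574)
(24.68, array([ 509. , -320.1,  240. ]), array([-0.13, -0.39, -0.59]), 34.03, 11.999944117851555)
[ 508.65028039 -320.77979309   10.        ] [255.67765979 166.48524252]
```

View pics/w4.png

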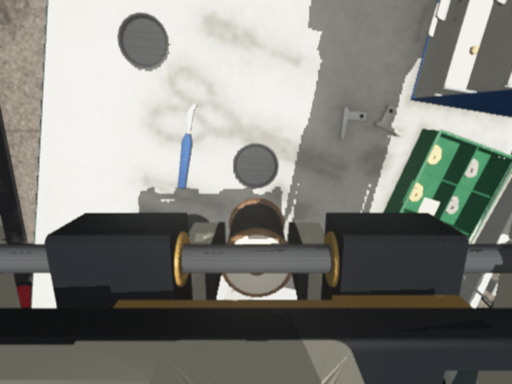

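The held spool is upright, with its base rim at about (257,198). The target dish is at (255,165) and the ripper is to its right at (187,150). I'll refine both centres.

Run:
```python
from h import *
T=np.load("T3.npy");im=cv2.imread("pics/w4.png");g=cv2.cvtColor(im,cv2.COLOR_BGR2GRAY)
m=(g[135:195,225:290]<110).astype(np.uint8)
m[53:]=0
n,l,st,ce=cv2.connectedComponentsWithStats(m);
for i in range(1,n):
    if st[i,4]>200:
        print(st[i],ce[i]+[225,135]); u,v=ce[i]+[225,135]; print(atz("wrist",u,v,9,T))
print("extents",[atz("wrist",a,165,10,T)[1] for a in(233,278)],[atz("wrist",255,b,10,T)[0] for b in(144,187)])
print("base edge x",atz("wrist",257,198,214.5,T),"sides",[atz("wrist",a,212,214.5,T)[:2] for a in(230,285)],"tcp",T[:3,3])
print("scene dish",[proj("scene",[508.6,-320.8,10])])
```

```text
[   9   10   44   43 1085] [256.43317972 168.65898618]
[ 511.65984622 -319.71328428    9.        ]
extents [np.float64(-349.61801298452065), np.float64(-292.20976462688145)] [np.float64(480.1562335024975), np.float64(535.6250681023656)]
base edge x [ 493.23252195 -319.33751245  214.5       ] sides [array([ 502.40062789, -336.28636947]), array([ 502.3330895 , -301.72032772])] tcp [ 509.03596211 -320.13284816  240.0349883 ]
scene dish [array([328.63243411, 172.39024137])]
```

```bash
python3 - <<'E'
from h import *
X,Y=508.0,-321.3
rd=lambda:(lambda s:(round(s["t"],2),s["tcp_pos"].round(2),s["contact_force"].round(2),round(s["width"],2)))(bot.read_state())
bot.line_to([X,Y,240],50);bot.line_to([X,Y,60],150);bot.line_to([X,Y,34],40);bot.pause(.3)
f0=rd()[2][2];print(rd());z=34
while z>26.5:
    z-=.5;bot.line_to([X,Y,z],6);bot.pause(.05);r=rd();print(z,r[1][2],round(r[2][2]-f0,2))
    if r[2][2]-f0>2:break
w=rd()[3]
for k in(1,2,4,8):bot.move_gripper(w+k);print(rd())
bot.move_gripper(58);bot.pause(.3)
bot.line_to([X,Y,90],60);bot.line_to([X,Y,240],150);bot.pause(.3)
print(rd());np.save("T4.npy",pose());save("wrist","pics/w5.png");save("scene","pics/s5.png");save("top","pics/t5.png")
E
python3 -c "
import cv2,numpy as np
a=cv2.resize(cv2.imread('pics/w5.png')[60:230,130:390],(520,340))
b=cv2.resize(cv2.imread('pics/t5.png')[130:240,320:420],(280,308))
o=np.zeros((600,800,3),np.uint8);o[:340,:520]=a;o[:308,520:]=b
c=cv2.resize(cv2.imread('pics/s5.png')[80:290,60:450],(480,258));o[342:600,:480]=c
cv2.imwrite('pics/fin.png',o)"
```

```text
(27.43, array([ 508.12, -321.33,   34.22]), array([ 0.08, -0.32, -0.72]), 34.4)
33.5 33.5 -0.43
33.0 32.98 0.16
32.5 32.48 -0.03
32.0 31.97 -0.18
31.5 31.49 0.79
31.0 30.98 -0.18
30.5 30.48 0.3
30.0 29.98 0.48
29.5 29.62 2.38
(30.35, array([ 507.98, -321.29,   29.43]), array([-0.21,  0.05,  0.8 ]), 35.34)
(30.58, array([ 507.95, -321.25,   29.43]), array([ 0.41,  0.14, -0.12]), 36.11)
(30.88, array([ 508.  , -321.29,   29.49]), array([ 0.43,  0.9 , -0.69]), 38.29)
(31.23, array([ 508.  , -321.28,   29.49]), array([-0.59, -0.51, -1.17]), 42.09)
(34.68, array([ 507.87, -321.25,  239.43]), array([ 0.74, -0.4 ,  0.6 ]), 58.05)
```

View pics/fin.png

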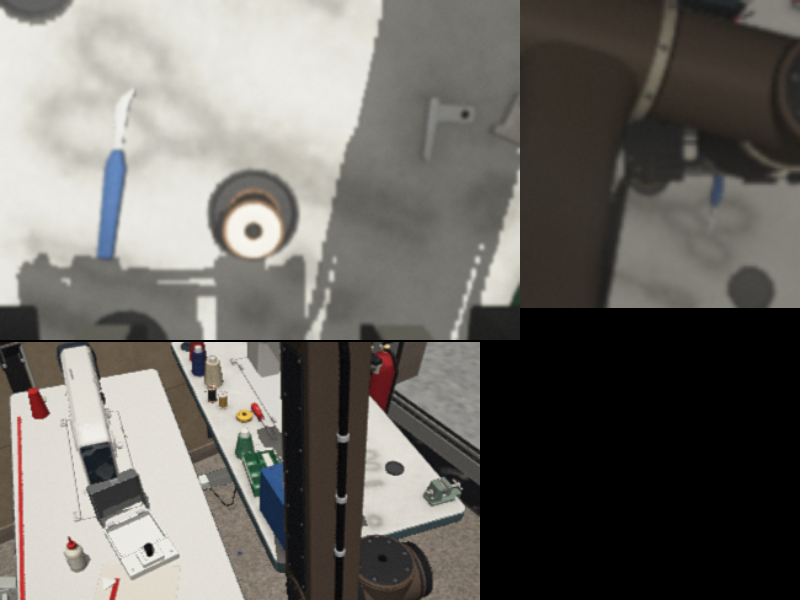

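The spool stands upright in the target dish (its top at about (253,230) in the crop, inside the rim). The lid is still open, nothing else has moved, and the gripper is clear, so I'm handing in.

```bash
python3 -c "
from plant import bot
print(bot.close_job())"
```

```text
the job is handed in; nothing more can be done
None
```

I pressed the latch gently (about 6 N at most), the lid swung fully open untouched, and the spool was set down upright in the leftmost dish; I handed the job in at about 35 s with the gripper clear, and no verdict was returned.

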